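# Find the varnish bottle in the lidded tubs

## Task

One of the three identical leaning tubs holds the slim varnish bottle; the other two hold squat ink bottles. Lift the hinged lids to find it, take it out and stand it upright, wholly on the round cork coaster. Leave the ink bottles in their tubs, finish with all three lids fully closed, and do not disturb the mug, the spectacle case or the roll of tape.

Things in the scene. Friction and masses are not known exactly. Their poses are not given: they have to be found in the camera images.
- rack: Fixed pine rack with three identical square tubs side by side, 106 mm apart along its y (left = +y). Origin on the table; front faces its -x; z up. Each tub leans 30 degrees to the front, its axis is (-0.5, 0, 0.866) in rack axes. A tub is 80 mm front to back, 100 mm wide, 70 mm deep inside, walls 4 mm, with an inner U-shaped cradle 45 mm high round the bottle. Rack 170 mm high closed.
- slim_bottle: The wanted varnish bottle: slim, white, 82 mm tall; body 29 mm diameter up to 64 mm, narrow cap 15 mm diameter above, about 0.05 kg. Origin at its underside centre, z along the bottle to its cap. Starts hidden in one of the tubs, leaning with it (30 to 35 degrees), within some mm of the nest point; the cap stands about 12 mm above the open tub walls.
- ink_a: Squat ink bottle (36 mm diameter, 73 mm tall, cap 24 mm diameter) hidden in another tub; origin at its underside centre. It stays where it is.
- ink_b: A second ink bottle like ink_a in the remaining tub. It stays where it is.
- coaster: Fixed round cork coaster, 96 mm diameter, 8 mm thick, lying on the table; origin at the centre of its underside, its top 8 mm higher.
- mug: White mug, 83x115x86 mm, loose bystander on the table; origin at the underside, not to be disturbed.
- glasses_case: Hard spectacle case, 60x155x30 mm, loose bystander; origin at its underside centre, not to be disturbed.
- beige_tape: Wide roll of masking tape lying flat, 96 mm diameter, 36 mm high, loose bystander; origin at its underside centre, not to be disturbed.
- lid_left (a joint): Hinge of the left lid (rad): 0 closed, 2.0 fully open (nearly upright in the world). It lies on the rear, higher edge of the tub, parallel to the rack's y; stiff (0.07 N m, about 0.7 N at the grip block), so the lid stays at any angle. Lid 84 mm front to back, 104 mm wide, 18 mm high.
- lug_left (a point): Grip point of the left lid, in a dark steel block 42 mm long, 16 mm wide (along y), 16 mm high that sticks straight out from the middle of the lid's front edge; the point is 24 mm in front of the lid's front face, 18 mm short of the block's end, and moves with the lid. Axes of the lid: y along the hinge, x from front to hinge, z outward normal.
- hinge_left (a point): Point on the left lid's hinge axis, at its middle; the grip point lies 106 mm in front of and 10 mm above it in the lid's axes. Axes as the lid's: closed, z is the leaning tub axis; opening turns the lid about +y.
- nest_left (a point): Centre of the bottle place on the inner floor of the left tub (axes of the rack).
- lid_middle (a joint): Hinge of the middle lid (rad): 0 closed, 2.0 fully open (nearly upright in the world). It lies on the rear, higher edge of the tub, parallel to the rack's y; stiff (0.07 N m, about 0.7 N at the grip block), so the lid stays at any angle. Lid 84 mm front to back, 104 mm wide, 18 mm high.
- lug_middle (a point): Grip point of the middle lid, in a dark steel block 42 mm long, 16 mm wide (along y), 16 mm high that sticks straight out from the middle of the lid's front edge; the point is 24 mm in front of the lid's front face, 18 mm short of the block's end, and moves with the lid. Axes of the lid: y along the hinge, x from front to hinge, z outward normal.
- hinge_middle (a point): Point on the middle lid's hinge axis, at its middle; the grip point lies 106 mm in front of and 10 mm above it in the lid's axes. Axes as the lid's: closed, z is the leaning tub axis; opening turns the lid about +y.
- nest_middle (a point): Centre of the bottle place on the inner floor of the middle tub (axes of the rack).
- lid_right (a joint): Hinge of the right lid (rad): 0 closed, 2.0 fully open (nearly upright in the world). It lies on the rear, higher edge of the tub, parallel to the rack's y; stiff (0.07 N m, about 0.7 N at the grip block), so the lid stays at any angle. Lid 84 mm front to back, 104 mm wide, 18 mm high.
- lug_right (a point): Grip point of the right lid, in a dark steel block 42 mm long, 16 mm wide (along y), 16 mm high that sticks straight out from the middle of the lid's front edge; the point is 24 mm in front of the lid's front face, 18 mm short of the block's end, and moves with the lid. Axes of the lid: y along the hinge, x from front to hinge, z outward normal.
- hinge_right (a point): Point on the right lid's hinge axis, at its middle; the grip point lies 106 mm in front of and 10 mm above it in the lid's axes. Axes as the lid's: closed, z is the leaning tub axis; opening turns the lid about +y.
- nest_right (a point): Centre of the bottle place on the inner floor of the right tub (axes of the rack).
Mind the look-alikes: they are no part of the job. Several things look just like the coaster: the one meant starts farthest to the robot's left.

How it is judged:
By the outcome, as a careful person would: the job done as asked, in the order asked, and still so for the second after the job is handed in, with the robot touching nothing.
It also fails if it takes over 72 s, if anything falls off the work surface, if the arm or the gripper's body presses on something with over 40 N, if the wrist force passes 120 N, or if a joint passes its speed limit or range.

## Robot

A 7-joint arm with a two-finger parallel gripper is mounted at the origin on a cart in front of the work surface, level with it; the furniture and walls round the work are solid. World frame = base frame: x ahead of the robot, y to its left, z up, the work surface at z = 0. Lengths are in m, angles in rad, forces in N, time in s.
With the tool pointing down it reaches from about 0.425 to 0.95 m from the base axis. Payload 4.7 kg.
Tool frame: the origin (TCP) lies on the centre line of the jaws, within the pads' length; the fingertips stand robot.nose_length ahead of it and the grasp point (between the pads) lies 8 mm behind it (robot.nose_length is the distance from the TCP to the fingertips, in m); z points along the fingers, y is the line along which they close (so a half turn about z gives the same grasp; the last joint's range is limited). The gripper opens to 85 mm and grips with 20 to 120 N. Pads are 22 mm wide; open, the fingers measure 114 mm over their backs; the gripper's body (76 mm by 85 mm) begins 54 mm behind the grasp point. The pads swing forward as they close: fully open they stand 13 mm farther back than shut.
Start: joints at [-1.299, 0.469, -0.049, 1.532, 0.024, 1.141, -0.082], TCP at [0.2, 0.645, 0.242] pointing down, gripper open.
Joint ranges: [-2.59, 2.59], [-0.33, 1.99], [-1.39, 1.29], [0.1, 2.45], [-1.04, 4.18], [0.21, 1.99], [-2.66, 2.66]. Speed limits (rad/s): [2.57, 2.57, 3.14, 3.14, 3.14, 3.14, 3.14].

## Interface

Orientations are given as [roll, pitch, yaw] about the fixed x, y, z axes, in that order (R = Rz(yaw) Ry(pitch) Rx(roll)).
In Python, from plant import robot gives the robot as it stands. Calls block until the motion is done:
- robot.goto(position, orientation): joint-space move of the TCP to a pose.
- robot.move_straight(position, vel=0.15, attitude=None, contact_N=None): straight line of the TCP; attitude=None keeps the orientation; vel is the mean speed in m/s. With contact_N (N) it stops when the force on the tool has changed by that much, and returns True; else False.
- robot.move_joints(angles): joint-space move.
- robot.grip(opening, strength=None): opening from 0.0 (shut) to 1.0 (fully open); strength is the grip in N (None keeps the last); returns when the fingers have stopped.
- robot.sleep(seconds).
- robot.inverse_kinematics(position, orientation): joint angles nearest the present ones, or None.
- robot.sense(): the state.
- robot.grab_frame(name): name is "scene" or "top"; returns a dict with "image" (400x640x3 uint8, red, green, blue), "range_z" (400x640 float32, m along the optical axis (not along the pixel's ray), 0 where there is no reading), "fx", "fy", "cx", "cy" (pixels), "dist_coeffs" ([k1, k2, p1, p2, k3] as OpenCV has them; the pictures are not rectified), "R" (3x3) and "t" (3): a world point X has camera coordinates R X + t. Camera axes: x right, y down, z forward; pixel columns grow to the right and rows downward; lengths in m; the calibration is good to about 2 mm. A picture is of the moment at which its call begins.
A pose or a line that the arm cannot do raises robot.IKError and nothing moves.
- robot.close_job(): hands the job in; it is judged then, once.
The state is a dict: "t": time; "joint_pos": joint angles; "joint_velocities": joint speeds; "effort": joint torques, N m; "tcp_pos": TCP position; "tcp_rot": TCP orientation; "wrist_force": force on the tool from outside, world axes, zero at the start; "torque": the same for the moment, N m; "opening": opening from 0.0 (shut) to 1.0 (fully open); "gripper_force": force on a finger pad.
Only numpy, scipy, OpenCV 4.12 (cv2) and the standard library are available. Lean on these libraries where they do the work, as an engineer would, in place of code of your own. Each camera call takes 0.05 s, during which the arm holds its last target. There are 200 camera calls.

## Working session

There is one attempt and no reset: what is moved stays moved. The work goes in short steps, each a Python script; the robot and the scene stay as the last script left them, time stands still between calls to the robot, and variables do not carry over. Pictures are saved under pics/ and viewed, at most 10 in all, crops included, and the job is handed in when it is done.

```bash
ls; mkdir -p pics; python3 - <<'E'
from plant import robot
import cv2,numpy as np
print(robot.nose_length, robot.sense()['t'])
for n in("scene","top"):
    f=robot.grab_frame(n); cv2.imwrite(f"pics/{n}0.png",f["image"][...,::-1]); np.save(f"{n}0.npy",f,allow_pickle=True)
    print(n,f["fx"],f["fy"],f["cx"],f["cy"],f["dist_coeffs"],-f["R"].T@f["t"],f["R"][2])
E
```

```text
pics
0.011 0.0
scene 467.66946507270467 467.66946507270467 319.3022407255724 189.00119966901218 [0.02785542 0.         0.         0.         0.        ] [-0.22414921 -0.77375478  0.88087379] [ 0.60604562  0.42340286 -0.67337859]
top 430.9495031599793 430.9495031599793 326.53175593003084 200.75156960365337 [-0.06396995  0.          0.          0.          0.        ] [ 0.23828214 -0.28460972  1.18008039] [ 0.20925596 -0.02427286 -0.9775596 ]
```

View pics/scene0.png

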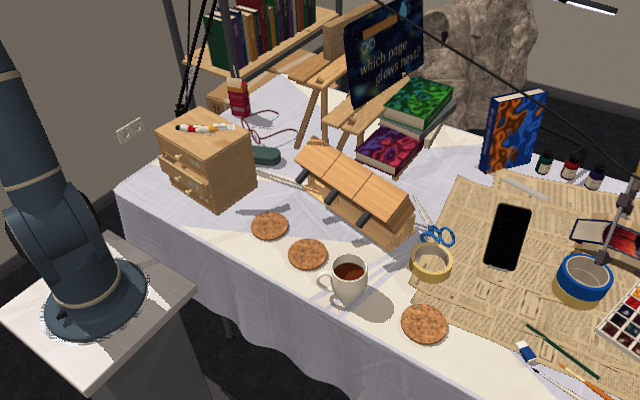

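View pics/top0.png

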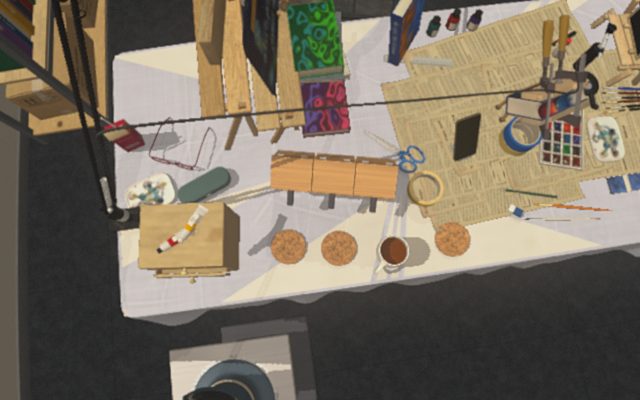

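The scene view shows three cork discs at (269,225), (307,254) and (424,323), the rack at about (355,190), the mug at (349,278), the case at (262,155) and the tape at (432,260). In the top view the discs are at (289,246), (339,248) and (453,239), the lid blocks at about (291,198), (331,201) and (373,204), and the mug at (393,251). I'll compute their world positions next.

```bash
cat > h.py <<'E'
import cv2,numpy as np
def K(f): return np.array([[f["fx"],0,f["cx"]],[0,f["fy"],f["cy"]],[0,0,1]])
def ray(f,uv):
    p=cv2.undistortPoints(np.array([[uv]],float),K(f),np.array(f["dist_coeffs"]))[0,0]
    R=np.array(f["R"]); return -R.T@f["t"], R.T@np.array([p[0],p[1],1])
def onplane(f,uv,z):
    c,d=ray(f,uv); return c+d*(z-c[2])/d[2]
def cloud(f):
    v,u=np.mgrid[0:400,0:640]
    p=cv2.undistortPoints(np.stack([u,v],-1).reshape(-1,1,2).astype(float),K(f),np.array(f["dist_coeffs"]))[:,0]
    z=f["range_z"].reshape(-1,1); P=np.hstack([p*z,z]); R=np.array(f["R"])
    return ((P-f["t"])@R).reshape(400,640,3)
def proj(f,X):
    rv=cv2.Rodrigues(np.array(f["R"]))[0]
    return cv2.projectPoints(np.array(X,float).reshape(-1,1,3),rv,np.array(f["t"]),K(f),np.array(f["dist_coeffs"]))[0][:,0]
E
python3 - <<'E'
from h import *
np.set_printoptions(precision=4,suppress=True)
f=np.load("top0.npy",allow_pickle=True).item(); g=np.load("scene0.npy",allow_pickle=True).item()
print(f["R"]); print("base",proj(f,[[0,0,0],[.2,.645,.242]]))
C=cloud(f)
for n,uv in dict(c1=(289,246),c2=(339,248),c3=(453,239),mug=(393,251),tape=(426,188)).items(): print(n,onplane(f,uv,.008),C[uv[1],uv[0]])
# coaster fine: orange mask
hsv=cv2.cvtColor(f["image"],cv2.COLOR_RGB2HSV)
m=cv2.inRange(hsv,(5,110,60),(16,255,255)); m[:225]=0;m[275:]=0
m=cv2.morphologyEx(m,cv2.MORPH_CLOSE,np.ones((5,5)))
for c in cv2.findContours(m,0,2)[0]:
    if cv2.contourArea(c)>200:
        e=cv2.fitEllipse(cv2.convexHull(c)); print("disc",e,onplane(f,e[0],.008))
# blocks: dark pixels near lids
G=cloud(g)
for F,P,n,b in((f,C,"top",(265,185,400,216)),(g,G,"scene",(295,165,400,240))):
    h=cv2.cvtColor(F["image"],cv2.COLOR_RGB2HSV)
    k=((h[...,2]<85)&(P[...,2]>.08)&(P[...,2]<.25)).astype(np.uint8)
    k2=np.zeros_like(k);k2[b[1]:b[3],b[0]:b[2]]=k[b[1]:b[3],b[0]:b[2]]
    N,l,s,c=cv2.connectedComponentsWithStats(k2)
    for i in range(1,N):
        if s[i,4]>15: print(n,s[i],c[i],P[l==i].mean(0),P[l==i].min(0),P[l==i].max(0))
# rack lid plane from cloud
for P in (C,G):
    q=P.reshape(-1,3)
    np.save
lid=np.zeros((400,640),bool); lid[150:200,270:400]=1
h=cv2.cvtColor(f["image"],cv2.COLOR_RGB2HSV)
w=lid&(h[...,0]>8)&(h[...,0]<22)&(h[...,1]>90)&(C[...,2]>.09)&(C[...,2]<.2)
q=C[w]; print(len(q)); c=np.median(q,0)
for _ in range(3):
    c=q.mean(0); U,S,V=np.linalg.svd(q-c,full_matrices=False); r=(q-c)@V[2]; q=q[abs(r)<.006]
print("lid plane",c,V,S,len(q))
from plant import robot
# crop
im=cv2.resize(f["image"][140:275,260:475,::-1],None,fx=3.7,fy=3.7,interpolation=cv2.INTER_CUBIC); cv2.imwrite("pics/crop.png",im)
E
```

```text
[[-0.1418 -0.9899 -0.0058]
 [-0.9675  0.1398 -0.2106]
 [ 0.2093 -0.0243 -0.9776]]
base [[233.4424 401.0591]
 [-81.0067 364.1379]]
c1 [ 0.3789 -0.1946  0.008 ] [ 0.379  -0.1946  0.0077]
c2 [ 0.3542 -0.3286  0.008 ] [ 0.3545 -0.3287  0.0054]
c3 [ 0.3334 -0.6417  0.008 ] [ 0.3332 -0.6409  0.0105]
mug [ 0.325  -0.4727  0.008 ] [ 0.3218 -0.4657  0.0516]
tape [ 0.4855 -0.5951  0.008 ] [ 0.4859 -0.5957  0.0059]
disc ((393.2927551269531, 250.3398895263672), (24.267072677612305, 26.20170021057129), 143.73146057128906) [ 0.3267 -0.4738  0.008 ]
disc ((338.2396240234375, 247.8223114013672), (33.76551055908203, 33.97050857543945), 142.23703002929688) [ 0.355  -0.3267  0.008 ]
disc ((287.8248291015625, 246.381103515625), (33.61137390136719, 33.84333801269531), 94.19937896728516) [ 0.3784 -0.1913  0.008 ]
disc ((451.9581298828125, 238.60203552246094), (32.86773681640625, 34.61790466308594), 129.08328247070312) [ 0.3349 -0.639   0.008 ]
scene [395 165   5   7  23] [397. 168.] [ 0.6665 -0.4023  0.0894] [ 0.6562 -0.4039  0.0819] [ 0.6787 -0.3999  0.0992]
scene [296 166  32  20 144] [305.7778 176.2569] [ 0.4953 -0.2303  0.1053] [ 0.4703 -0.2917  0.0804] [ 0.5374 -0.1905  0.1212]
scene [324 185  33  20 164] [334.5549 196.4207] [ 0.4713 -0.3323  0.1059] [ 0.4473 -0.3891  0.0803] [ 0.5111 -0.2981  0.1201]
scene [356 205  34  23 187] [366.6203 218.5722] [ 0.4485 -0.4341  0.106 ] [ 0.4219 -0.4833  0.0814] [ 0.4891 -0.3939  0.1201]
4615
lid plane [ 0.5106 -0.333   0.1383] [[-0.2246 -0.9745  0.0021]
 [ 0.8859 -0.2032  0.4171]
 [-0.406   0.0956  0.9089]] [3.6089 0.4493 0.0699] 1597
```

View pics/crop.png

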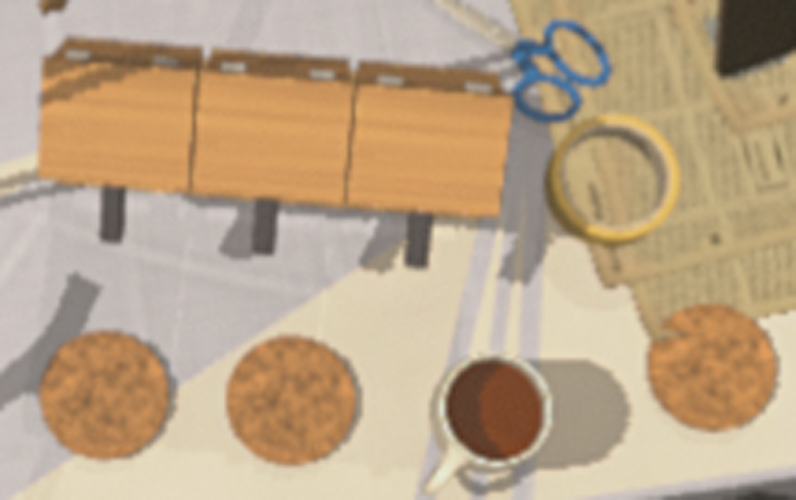

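The three cork discs in the crop (107,394), (293,400) and (712,367) lie at world y of about -0.19, -0.33 and -0.64. The left one, at (0.379, -0.193), is farthest to the robot's left, so it is the coaster meant. Next I'll fix the block positions more closely and scan what the arm can reach.

```bash
cat >> h.py <<'E'
from scipy.spatial.transform import Rotation as Ro
YAW=-0.2265
xr=np.array([np.cos(YAW),np.sin(YAW),0]); yr=np.array([-np.sin(YAW),np.cos(YAW),0]); zr=np.array([0,0,1.])
def ori(e,flip=1,tilt=0):
    "tool z at elevation e (deg) in rack xz plane, y along +-rack y"
    e=np.radians(e); d=np.cos(e)*xr+np.sin(e)*zr; y=flip*yr
    return d, Ro.from_matrix(np.c_[np.cross(y,d),y,d]).as_euler('xyz')
def lidaxes(q):
    "x (front to hinge), z (normal) of lid at opening q rad"
    e=np.pi/6-q; return np.cos(e)*xr+np.sin(e)*zr, -np.sin(e)*xr+np.cos(e)*zr
def lugat(H,q,dx=0):
    x,z=lidaxes(q); return H-(.106+dx)*x+.010*z
E
python3 - <<'E'
from h import *
np.set_printoptions(precision=4,suppress=True)
from plant import robot
f=np.load("top0.npy",allow_pickle=True).item(); g=np.load("scene0.npy",allow_pickle=True).item()
C=cloud(f)
ends=[((290.3,205.4),(290.5,190.5)),((331.4,208.9),(331.6,193.8)),((373,212.4),(373.2,197.6))]
x0,z0=lidaxes(0)
for e,s in ends:
    a=onplane(f,e,.107); b=onplane(f,s,.128)
    print("lug from end",a+.018*x0-.008*z0,"from start",b-.024*x0-.008*z0,"len",(b-a)@xr,(b-a)@yr)
    print(np.array([C[int(round(s[1]+k*(e[1]-s[1]))),int(round(s[0]))] for k in(.2,.4,.6,.8)]))
L={'left':np.array([.4953,-.2303,.109]),'middle':np.array([.4713,-.3323,.109]),'right':np.array([.4485,-.4341,.109])}
for n,l in L.items():
    H=l+.106*x0-.01*z0
    for a in(15,0,-15,-30,-45):
        for fl in(1,-1):
            s=''
            for q in np.radians([0,30,60,90,115]):
                d,o=ori(a-np.degrees(q),fl); j=robot.inverse_kinematics(lugat(H,q,.005)+.008*d,o); s+='.' if j is None else 'X'
            print(n,a,fl,s)
E
```

```text
lug from end [ 0.4883 -0.2227  0.1091] from start [ 0.4862 -0.2211  0.1091] len 0.03394642294439929 0.0011108259912596715
[[ 0.4993 -0.2221  0.1157]
 [ 0.4917 -0.2211  0.1152]
 [ 0.4858 -0.2196  0.1072]
 [ 0.4784 -0.2186  0.1056]]
lug from end [ 0.4644 -0.3249  0.1091] from start [ 0.463  -0.3221  0.1091] len 0.034358227559061254 0.002426155294234492
[[ 0.4734 -0.326   0.1174]
 [ 0.4667 -0.3251  0.1128]
 [ 0.4596 -0.3241  0.1101]
 [ 0.4523 -0.323   0.1077]]
lug from end [ 0.4404 -0.4279  0.1091] from start [ 0.4384 -0.4237  0.1091] len 0.03353313814534729 0.003664747032126248
[[ 0.448  -0.4267  0.1191]
 [ 0.4419 -0.4265  0.1111]
 [ 0.437  -0.4257  0.1103]
 [ 0.4299 -0.4249  0.1071]]
left 15 1 ..XXX
left 15 -1 ..XXX
left 0 1 ..XXX
left 0 -1 ..XXX
left -15 1 .XXXX
left -15 -1 .XXXX
left -30 1 .XXX.
left -30 -1 .XXX.
left -45 1 .XXX.
left -45 -1 .XXX.
middle 15 1 X..XX
middle 15 -1 X..XX
middle 0 1 X.XXX
middle 0 -1 ..XXX
middle -15 1 .XXXX
middle -15 -1 .XXXX
middle -30 1 .XXX.
middle -30 -1 .XXX.
middle -45 1 XXXX.
middle -45 -1 XXXX.
right 15 1 XXXXX
right 15 -1 XXXXX
right 0 1 XXXXX
right 0 -1 XXXXX
right -15 1 XXXXX
right -15 -1 XXXXX
right -30 1 XXXX.
right -30 -1 XXXX.
right -45 1 XXXX.
right -45 -1 XXXX.<sys>:0: UserWarning: Gimbal lock detected. Setting third angle to zero since it is not possible to uniquely determine all angles.
```

```bash
cat >> h.py <<'E'
x0,z0=lidaxes(0)
LUG={'left':np.array([.4885,-.222,.106]),'middle':np.array([.4645,-.3245,.106]),'right':np.array([.440,-.4265,.106])}
HIN={n:l+.106*x0-.01*z0 for n,l in LUG.items()}
E
python3 - 2>/dev/null <<'E'
from h import *
from plant import robot
for n,H in HIN.items():
    for q in (0,20,40,60,80,100,115):
        s=''
        for e in range(15,-151,-15):
            d,o=ori(e,1); j=robot.inverse_kinematics(lugat(H,np.radians(q),.005)+.008*d,o)
            s+=' .' if j is None else ' X'
        print(n,q,s)
E
```

```text
left 0  . . . . . X X X X X X X
left 20  . . . . . X X X X X X X
left 40  . . . . X X X X X X X X
left 60  . . . . X X X X X X X .
left 80  . . . X . X X X X X X .
left 100  X . . X X X X X X X X .
left 115  X X X X X X X X X X . .
middle 0  X . . . X X X X X X X X
middle 20  X . . . X X X X X X X X
middle 40  X . . . X X X X X X X X
middle 60  X . . X . X X X X X X X
middle 80  X . X X . X X X X X X .
middle 100  X X X X X X X X X X X .
middle 115  X X X X X X X X X X . .
right 0  X X X X X X X X X X X X
right 20  X X X X X X X X X X X X
right 40  X X X X X X X X X X X X
right 60  X X X X . X X X X X X X
right 80  X X X X X X X X X X X .
right 100  X X X X X X X X X X X .
right 115  X X X X X X X X X X . .
```

```bash
python3 - 2>/dev/null <<'E'
from h import *
f=np.load("top0.npy",allow_pickle=True).item(); g=np.load("scene0.npy",allow_pickle=True).item()
for F in(f,g):
    v=F["range_z"]>0; P=cloud(F)[v]
    print("rows x .2...0.9, cols y .7..-.7 max z cm")
    for x in np.arange(.1,.95,.1):
        s=''
        for y in np.arange(.7,-.75,-.1):
            k=(abs(P[:,0]-x)<.05)&(abs(P[:,1]-y)<.05); s+='%4d'%(100*P[k,2].max() if k.any() else -99)
        print('%.1f'%x,s)
E
```

```text
rows x .2...0.9, cols y .7..-.7 max z cm
0.1  -72 -72 -72 -72 -72   0   2  27  25   0 -72 -72 -72 -72 -72
0.2  -72 -72 -72 -72   0   0   0   0   0   0   0   0   0   0   0
0.3  -72 -72 -99 -99   0   0  19  19  19   1   1   8   8   1   1
0.4  -72 -72 -99 -99   0   0  21  72  72   1  10  12  12   4   1
0.5  -72 -73 -99 -99  14  33  49  72  72  68  64  59  54  50  46
0.6  -72 -73 -99 -99   0  37  62  74   2  16  16  16  11  46  45
0.7  -72 -99 -99 -99  11  17   4  68  27  38  17  10   1   1   0
0.8  -72 -73 -99 -99   0  17   3  25  35  39  17  17   1   1   0
0.9  -72 -73 -99 -99   0   0   0  25  35  39  16  17  22  23   0
rows x .2...0.9, cols y .7..-.7 max z cm
0.1  -99 -99 -99 -99 -99   0  53  46  26   0 -99 -99 -99 -99 -99
0.2  -99 -99 -99 -99   0   0   0   0   0   0   0   0   0   0   0
0.3  -99 -99 -99 -99   0   0  19  19  19   1   1   8   8   1   1
0.4  -99 -99 -99 -99   0   0  21  21  19   1  10  11  12   3   1
0.5  -99 -99 -99 -99  14  33  49  49  19  15  16  57  54  50  46
0.6  -99 -99 -99 -99 -99  36  45   3   3  16  16  16   9  46  45
0.7  -99 -99 -99 -99   0  16   4  25  27  37  17  10   0   1   0
0.8  -99 -99 -99 -99   0  17   3  25  35  39  16  16   1   0   0
0.9  -99 -99 -99 -99   0   0   0   0  35  39  17  16  22  22   0
```

```bash
python3 - 2>/dev/null <<'E'
from h import *
from plant import robot
f=np.load("top0.npy",allow_pickle=True).item(); g=np.load("scene0.npy",allow_pickle=True).item()
P=np.vstack([cloud(F)[F["range_z"]>0] for F in(f,g)])
r=np.hypot(P[:,0],P[:,1]); az=np.degrees(np.arctan2(P[:,1],P[:,0]))
for a in range(70,-60,-10):
    s=''
    for z in(.2,.25,.3,.4,.5,.6,.7):
        k=(abs(az-a)<5)&(r>.2)&(P[:,2]>z)&(P[:,2]<z+.1); s+=' %.2f'%(np.percentile(r[k],1) if k.sum()>3 else 9)
    print(a,s)
for rad in(.36,.40,.44):
  for z in (.3,.35,.4,.45):
    a=np.radians(20); print(rad,z,[ robot.inverse_kinematics([rad*np.cos(a),rad*np.sin(a),z],Ro.from_matrix(np.c_[[np.cos(a)*np.cos(t),np.sin(a)*np.cos(t),np.sin(t)],[np.sin(a),-np.cos(a),0],[np.cos(a)*np.sin(t),np.sin(a)*np.sin(t),-np.cos(t)]]).as_euler('xyz')) is not None for t in(0,-.3,-.5)])
E
```

```text
70  1.18 9.00 9.00 9.00 9.00 9.00 9.00
60  1.19 1.19 9.00 9.00 9.00 9.00 9.00
50  1.30 9.00 9.00 9.00 9.00 9.00 9.00
40  9.00 9.00 9.00 9.00 9.00 9.00 9.00
30  9.00 9.00 9.00 9.00 9.00 9.00 9.00
20  0.52 0.52 0.52 9.00 9.00 9.00 9.00
10  0.39 0.51 0.50 0.48 0.48 0.60 9.00
0  0.41 0.68 9.00 9.00 0.47 0.46 0.45
-10  0.68 0.69 0.77 9.00 9.00 9.00 0.45
-20  0.77 0.77 1.41 9.00 9.00 0.48 0.48
-30  1.05 1.52 1.52 9.00 0.60 0.53 9.00
-40  9.00 9.00 9.00 9.00 0.61 9.00 9.00
-50  1.08 1.09 0.96 0.78 0.74 9.00 9.00
0.36 0.3 [True, True, True]
0.36 0.35 [True, True, True]
0.36 0.4 [True, True, True]
0.36 0.45 [True, True, True]
0.4 0.3 [True, True, True]
0.4 0.35 [True, True, True]
0.4 0.4 [True, True, True]
0.4 0.45 [True, True, True]
0.44 0.3 [True, True, True]
0.44 0.35 [True, True, True]
0.44 0.4 [True, True, True]
0.44 0.45 [True, True, True]
```

```bash
cat >> h.py <<'E'
from plant import robot
def down(az,r,z):
    y=[np.sin(az),-np.cos(az),0]; x=[np.cos(az),np.sin(az),0]
    return [r*x[0],r*x[1],z], Ro.from_matrix(np.c_[x,y,[0,0,-1]]).as_euler('xyz')
def st(m=''):
    s=robot.sense(); print(m,'t%.2f'%s['t'],np.round(s['tcp_pos'],4),'op%.3f'%s['opening'],'gf%.1f'%s['gripper_force'],'wf',np.round(s['wrist_force'],1),flush=True)
def lidpose(H,q,e,dx=.005,back=0):
    "TCP pose gripping the block at lid angle q(deg), tool elevation e"
    d,o=ori(e); return lugat(H,np.radians(q),dx)+(.008-back)*d,o
def grab(H,q,e,s=30):
    p,o=lidpose(H,q,e,back=.07); robot.goto(p,o); st('pre')
    c=robot.move_straight(lidpose(H,q,e)[0],vel=.12,contact_N=12); st('at %s'%c)
    robot.grip(0.0,s); st('grip')
def arc(H,q0,q1,rel,n=None,vel=.1):
    n=n or max(1,int(round(abs(q1-q0)/12)))
    for q in np.linspace(q0,q1,n+1)[1:]:
        p,o=lidpose(H,q,rel-q); robot.move_straight(p,vel=vel,attitude=o)
    st('arc %d'%q1)
def release(H,q,e):
    robot.grip(.5); robot.move_straight(lidpose(H,q,e,back=.07)[0],vel=.25)
def snap(tag):
    for n in("scene","top"):
        f=robot.grab_frame(n); cv2.imwrite(f"pics/{n}_{tag}.png",f["image"][...,::-1]); np.save(f"{n}_{tag}.npy",f,allow_pickle=True)
E
python3 - 2>/dev/null <<'E'
from h import *
s=robot.sense(); print(s['tcp_rot'])
for az in(1.27,.6,0,-.4): print(np.round(robot.inverse_kinematics(*down(az,.36,.34)),2))
try:
    robot.goto(*down(1.27,.36,.34)); st()
    for az in(.6,0,-.4): robot.goto(*down(az,.36,.34)); st()
    robot.grip(.55)
    grab(HIN['left'],0,-60)
except Exception as x: print(repr(x))
E
```

```text
[-3.13984386e+00  5.05921956e-05  2.84080808e+00]
[-1.54 -0.16  0.13  2.06  0.02  1.25 -1.72]
[-1.18 -0.2   0.39  2.07  0.08  1.25 -1.79]
[-0.71 -0.22  0.49  2.07  0.11  1.26 -1.83]
[ 0.34 -0.15 -0.05  2.05 -0.01  1.24 -1.68]
 t1.55 [0.1067 0.3443 0.3401] op0.994 gf0.0 wf [ 0.4 -0.6 -0.3]
 t2.49 [0.2963 0.2045 0.3399] op0.999 gf0.0 wf [-0.3  0.3 -0.1]
 t3.35 [0.3598 0.0019 0.3401] op1.000 gf0.0 wf [ 0.1 -0.2 -0.2]
 t3.98 [ 0.332  -0.1389  0.34  ] op1.002 gf0.0 wf [-0.1 -0.1 -0.1]
pre t6.80 [ 0.4543 -0.214   0.1573] op0.548 gf0.0 wf [-0.6 -0.   0.6]
at False t7.53 [ 0.4884 -0.2215  0.0968] op0.548 gf0.0 wf [ 0.3 -0.6  0.4]
grip t7.91 [ 0.4888 -0.219   0.0973] op0.178 gf33.3 wf [-1.2  5.5  3.4]
```

```bash
python3 - 2>/dev/null <<'E'
from h import *
H=HIN['left']+.003*yr
try:
    arc(H,0,36,-60); arc(H,36,70,-60); snap('l70')
except Exception as x: print(repr(x))
f=np.load("scene_l70.npy",allow_pickle=True).item()["image"]; g=np.load("top_l70.npy",allow_pickle=True).item()["image"]
a=cv2.resize(f[120:260,250:440],None,fx=3,fy=3,interpolation=2); b=cv2.resize(g[120:260,240:430],None,fx=3,fy=3,interpolation=2)
cv2.imwrite("pics/l70.png",cv2.resize(np.vstack([a,b]),(407,600),interpolation=3)[...,::-1])
E
```

```text
arc 36 t10.08 [ 0.4781 -0.2164  0.1634] op0.184 gf33.0 wf [ 7.9 -1.1 -0. ]
arc 70 t11.18 [ 0.5028 -0.2222  0.22  ] op0.182 gf33.1 wf [ 8.1  0.3 -3.7]
```

View pics/l70.png

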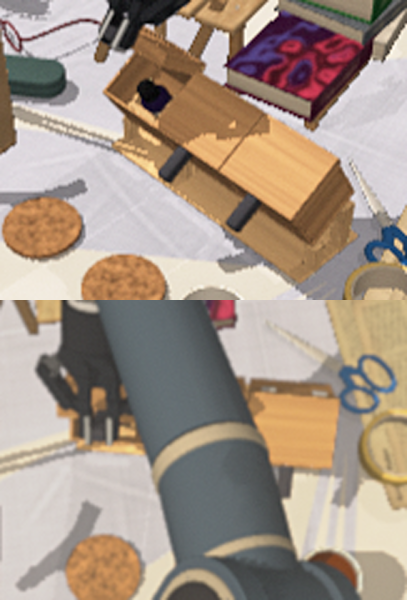

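The scene crop shows a dark ink bottle at (153,95) in the left tub, with the lid held open by the gripper. It isn't the wanted bottle, so I'll close this lid and open the middle one.

```bash
python3 - 2>/dev/null <<'E'
from h import *
H=HIN['left']+.003*yr
try:
    arc(H,70,0,-60,n=5,vel=.12); arc(H,0,-4,-60); release(H,-4,-56); st('rel')
    H=HIN['middle']+.003*yr
    grab(H,0,-60); arc(H,0,70,-60,n=5,vel=.12); snap('m70')
except Exception as x: print(repr(x))
f=np.load("scene_m70.npy",allow_pickle=True).item()["image"]; g=np.load("top_m70.npy",allow_pickle=True).item()["image"]
cv2.imwrite("pics/m70.png",cv2.resize(f[120:260,250:440],None,fx=4,fy=4,interpolation=2)[...,::-1])
E
```

```text
arc 0 t14.63 [ 0.4879 -0.2186  0.097 ] op0.178 gf32.5 wf [ 7.4 -1.5  2.9]
arc -4 t15.18 [ 0.4906 -0.2193  0.0923] op0.184 gf45.1 wf [-24.6   4.   49.2]
rel t16.30 [ 0.4544 -0.2113  0.1478] op0.501 gf0.0 wf [-0.4 -0.4 -0.9]
pre t17.13 [ 0.4308 -0.3129  0.1567] op0.503 gf0.0 wf [ 0.1  0.5 -0.9]
at False t17.87 [ 0.4652 -0.3205  0.0968] op0.499 gf0.0 wf [ 0.1 -0.2  0.8]
grip t18.22 [ 0.4646 -0.322   0.0971] op0.176 gf35.8 wf [-4.3 -0.3  4.7]
arc 70 t20.61 [ 0.4788 -0.3253  0.2203] op0.180 gf35.4 wf [ 6.2 -4.4 -2.6]
```

View pics/m70.png

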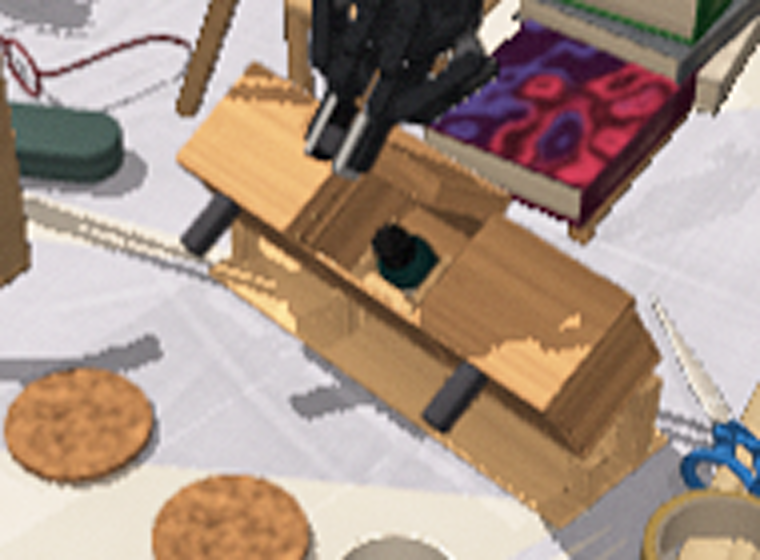

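The crop shows a dark green ink bottle at (405,262) in the middle tub. So the slim one should be in the right tub: I'll close the middle lid and open the right one fully.

```bash
python3 - 2>/dev/null <<'E'
from h import *
H=HIN['middle']+.003*yr
try:
    arc(H,70,0,-60,n=5,vel=.14); arc(H,0,-3,-60); release(H,-3,-57); st('rel')
    H=HIN['right']+.003*yr
    grab(H,0,-60); arc(H,0,70,-60,n=5,vel=.14); release(H,70,-130)
    grab(H,70,-60); arc(H,70,113,10,n=4,vel=.12)
    release(H,113,-103); st('rel')
    robot.goto(*down(-.5,.37,.36)); st()
    snap('r')
except Exception as x: print(repr(x))
f=np.load("scene_r.npy",allow_pickle=True).item()["image"]; g=np.load("top_r.npy",allow_pickle=True).item()["image"]
a=cv2.resize(f[140:260,280:440],None,fx=4,fy=4,interpolation=2); b=cv2.resize(g[120:240,260:420],None,fx=4,fy=4,interpolation=2)
cv2.imwrite("pics/r.png",cv2.resize(np.hstack([a,b]),(800,300),interpolation=3)[...,::-1])
E
```

```text
arc 0 t23.18 [ 0.4641 -0.3218  0.097 ] op0.177 gf34.5 wf [ 5.7 -5.9 -0.1]
arc -3 t23.65 [ 0.466  -0.3223  0.0941] op0.177 gf44.3 wf [-23.4   1.5  41.8]
rel t24.65 [ 0.4303 -0.3137  0.1498] op0.502 gf0.0 wf [-0.1  0.4 -1.2]
pre t25.15 [ 0.4063 -0.4162  0.156 ] op0.502 gf0.0 wf [-0.4  0.5 -0.2]
at False t25.88 [ 0.4408 -0.4227  0.097 ] op0.502 gf0.0 wf [-0.5  0.3  0.3]
grip t26.23 [ 0.4399 -0.4251  0.0972] op0.178 gf35.9 wf [-3.8 -2.3  4. ]
arc 70 t28.55 [ 0.4545 -0.4284  0.221 ] op0.178 gf35.3 wf [ 3.7 -7.8 -1.8]
pre t30.95 [ 0.4286 -0.421   0.2832] op0.502 gf0.0 wf [ 0.4 -0.3 -0.4]
at False t31.68 [ 0.4627 -0.4287  0.2227] op0.497 gf0.0 wf [ 0.1 -0.5  0.3]
grip t32.03 [ 0.4619 -0.4301  0.2235] op0.182 gf35.2 wf [-1.7 -2.7  3.3]
arc 113 t33.48 [ 0.5302 -0.446   0.2554] op0.179 gf35.2 wf [-1.8 -3.8  5.8]
rel t34.28 [ 0.5455 -0.4475  0.3231] op0.498 gf0.0 wf [ 0.7  0.2 -0.9]
 t36.97 [ 0.3248 -0.1776  0.3601] op0.502 gf0.0 wf [-0.6  0.4 -0.5]
```

View pics/r.png

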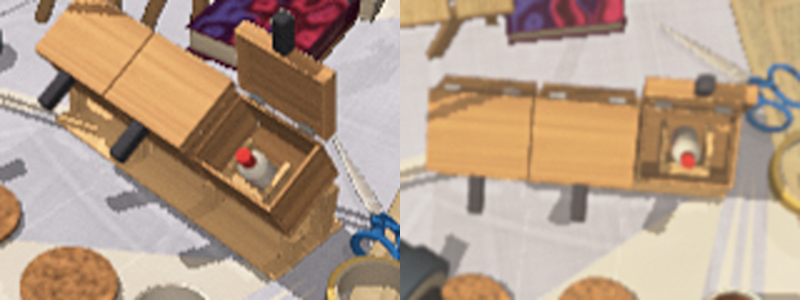

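The right tub holds the slim white bottle with its red cap, at (247,158) in the left scene crop and (687,159) in the right top crop. Both other lids look shut. I'll triangulate the cap and grasp.

```bash
python3 - 2>/dev/null <<'E'
from h import *
np.set_printoptions(precision=4,suppress=True)
A=[];b=[];R=[]
for n,box in(("scene",(320,180,380,225)),("top",(370,165,410,200))):
    f=np.load(n+"_r.npy",allow_pickle=True).item(); h=cv2.cvtColor(f["image"],cv2.COLOR_RGB2HSV)
    m=((h[...,0]<6)|(h[...,0]>172))&(h[...,1]>140)&(h[...,2]>90)
    k=np.zeros_like(m);k[box[1]:box[3],box[0]:box[2]]=1; m&=k
    v,u=np.nonzero(m); print(n,len(u),u.mean(),v.mean(),np.ptp(u),np.ptp(v),np.median(cloud(f)[m],0))
    # white body
    w=(h[...,1]<60)&(h[...,2]>110)&k; vw,uw=np.nonzero(w); print(' white',len(uw),uw.mean(),vw.mean(),np.median(cloud(f)[w],0))
    c,d=ray(f,(u.mean(),v.mean())); d/=np.linalg.norm(d); M=np.eye(3)-np.outer(d,d); A.append(M); b.append(M@c); R.append((c,d))
X=np.linalg.solve(sum(A),sum(b)); print("cap",X,[np.linalg.norm(np.cross(X-c,d)) for c,d in R])
H=HIN['right']+.003*yr; v=X-H
print("cap rel hinge in closed-lid axes x,y,z:",v@x0,v@yr,v@z0)
E
```

```text
scene 36 376.97222222222223 202.27777777777777 5 7 [ 0.4879 -0.4381  0.1268]
 white 389 332.1876606683805 216.3496143958869 [ 0.4969 -0.3032 -0.0016]
top 24 374.875 183.66666666666666 4 5 [ 0.4885 -0.4371  0.1306]
 white 535 395.9177570093458 183.6878504672897 [ 0.5075 -0.525   0.0006]
cap [ 0.4898 -0.4374  0.1262] [np.float64(0.0004829929012588084), np.float64(0.00048299290125885223)]
cap rel hinge in closed-lid axes x,y,z: -0.05178227605335935 -0.0024579292499508592 0.0020490720275928467
```

```bash
python3 - 2>/dev/null <<'E'
from h import *
X=np.array([.4898,-.4374,.1262]); d,o=ori(-58); u=-d
T=X-.019*u
try:
    robot.goto(T+.08*u,o); st('pre')
    c=robot.move_straight(T,vel=.1,contact_N=10); st('at %s'%c)
    robot.grip(0.,25); st('grip')
    robot.move_straight(T+.02*u,vel=.08); st('l')
    robot.move_straight(T+.095*u+[0,0,.0],vel=.15); st('lift')
    snap('lift')
except Exception as x: print(repr(x))
f=np.load("scene_lift.npy",allow_pickle=True).item()["image"]
cv2.imwrite("pics/lift.png",cv2.resize(f[90:250,270:450],None,fx=3.5,fy=3.5,interpolation=2)[...,::-1])
E
```

```text
pre t39.48 [ 0.4584 -0.4302  0.1782] op0.503 gf0.0 wf [ 0.7  0.3 -0. ]
at False t40.42 [ 0.4997 -0.4397  0.1105] op0.502 gf0.0 wf [-0.5  0.1 -0.4]
grip t40.69 [ 0.4996 -0.44    0.1107] op0.326 gf25.3 wf [-0.4  0.9  2.7]
l t41.09 [ 0.4888 -0.4376  0.127 ] op0.329 gf25.1 wf [-0.4  0.1 -1.1]
lift t41.74 [ 0.4502 -0.4284  0.1899] op0.321 gf25.1 wf [-0.4  0.  -0.7]
```

View pics/lift.png

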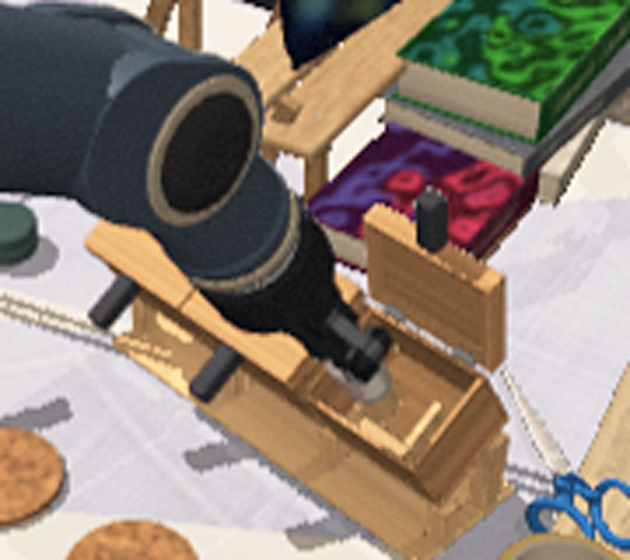

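The bottle is in the gripper, its white body visible at (370,385) under the fingers, and the tub behind is empty. Now I'll place it.

```bash
python3 - 2>/dev/null <<'E'
from h import *
p=robot.sense()['tcp_pos']; P=np.array([.382,-.194,0])
d,o=ori(-90)
try:
    robot.move_straight(np.array(p)+[-.02,0,.09],vel=.25)
    robot.goto(P+[0,0,.13],o); st('above')
    robot.move_straight(P+[0,0,.085],vel=.12)
    c=robot.move_straight(P+[0,0,.052],vel=.03,contact_N=4); st('down %s'%c)
    robot.grip(.5); robot.sleep(.2); st('rel')
    robot.move_straight(P+[0,0,.2],vel=.2); st('up')
    snap('placed')
except Exception as x: print(repr(x))
f=np.load("scene_placed.npy",allow_pickle=True).item()["image"]; g=np.load("top_placed.npy",allow_pickle=True).item()["image"]
a=f[150:290,210:410]; b=g[140:280,230:430]
cv2.imwrite("pics/placed.png",cv2.resize(np.hstack([a,b]),(800,280),interpolation=2)[...,::-1])
E
```

```text
above t43.44 [ 0.3824 -0.1946  0.1299] op0.328 gf25.1 wf [-0.1 -0.2 -0.2]
down True t44.64 [ 0.3824 -0.1937  0.0666] op0.328 gf25.5 wf [0.7 0.7 3.7]
rel t45.13 [ 0.3814 -0.1942  0.0666] op0.501 gf0.0 wf [-0.1 -0.6 -0.8]
up t45.95 [ 0.3811 -0.1941  0.1991] op0.501 gf0.0 wf [-0.6  1.4 -0.3]
```

View pics/placed.png

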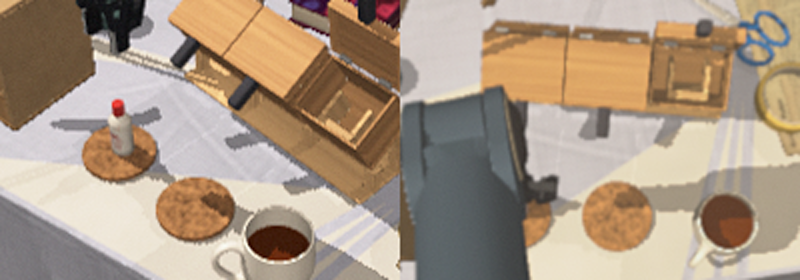

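The bottle stands upright near the middle of the left coaster, with its cap at (118,107) in the left crop. Next I'll close the right lid.

```bash
python3 - 2>/dev/null <<'E'
from h import *
H=HIN['right']+.0015*yr
try:
    robot.move_straight([.40,-.22,.33],vel=.3)
    grab(H,113,-103); arc(H,113,70,10,n=4,vel=.14); release(H,70,-60)
    grab(H,70,-130); arc(H,70,0,-60,n=5,vel=.14); arc(H,0,-3,-60); release(H,-3,-57); st('rel')
    robot.goto(*down(-.75,.42,.34)); st('away'); snap('end')
except Exception as x: print(repr(x))
f=np.load("scene_end.npy",allow_pickle=True).item()["image"]; g=np.load("top_end.npy",allow_pickle=True).item()["image"]
cv2.imwrite("pics/end.png",cv2.resize(np.hstack([f[130:330,210:470],g[120:320,220:480]]),(800,308),interpolation=2)[...,::-1])
E
```

```text
pre t47.71 [ 0.5448 -0.4478  0.3224] op0.500 gf0.0 wf [-0.8 -0.3  0.1]
at False t48.44 [ 0.5296 -0.4456  0.2552] op0.500 gf0.0 wf [-0.2  0.5 -0.1]
grip t48.79 [ 0.5298 -0.446   0.2551] op0.181 gf33.9 wf [ 0.  -1.1  3.9]
arc 70 t50.24 [ 0.462  -0.4302  0.2217] op0.183 gf33.7 wf [-0.7 -1.1 -5. ]
pre t52.49 [ 0.4957 -0.439   0.2759] op0.499 gf0.0 wf [-0.1 -0.9  1. ]
at False t53.23 [ 0.4531 -0.4286  0.2238] op0.497 gf0.0 wf [ 0.5 -0.8  0.2]
grip t53.58 [ 0.4535 -0.4283  0.2236] op0.177 gf35.5 wf [-0.  -0.8  0.4]
IKError('the arm cannot follow that straight line within its joint ranges')
```

```bash
python3 - 2>/dev/null <<'E'
from h import *
np.set_printoptions(precision=2,suppress=True)
H=HIN['right']+.0015*yr
print(robot.sense()['t'],np.array(robot.sense()['joint_pos']))
for q in(70,63,56,42,28,14,0,-3):
    p,o=lidpose(H,q,-60-q); print(q,np.array(robot.inverse_kinematics(p,o),float))
E
```

```text
55.2167 [ 1.    0.42 -0.27  1.98 -0.06  0.52  2.15]
70 [0.53 0.73 0.1  1.29 0.19 1.77 1.94]
63 [0.55 0.67 0.08 1.38 0.17 1.63 1.93]
56 [0.58 0.6  0.06 1.48 0.14 1.48 1.94]
42 [ 0.68  0.5  -0.02  1.66  0.1   1.17  1.96]
28 [ 0.83  0.43 -0.14  1.83  0.06  0.85  2.01]
14 [ 1.    0.42 -0.28  1.98 -0.06  0.52  2.15]
0 [ 1.6   0.66 -1.01  2.08  0.95  0.32  1.31]
-3 [ 1.63  0.69 -1.02  2.11  1.14  0.26  1.16]
```

The arm stopped only at the last 14° because joint 6 was near its limit. I'll finish the closing by translating at a fixed attitude and letting the block turn in the pads.

```bash
python3 - 2>/dev/null <<'E'
from h import *
H=HIN['right']+.0015*yr; d,o=ori(-74)
try:
    for q in(7,-3):
        robot.move_straight(lugat(H,np.radians(q),.005)+.008*d,vel=.08); st(q)
    robot.grip(.5); p=robot.sense()['tcp_pos']; robot.move_straight(np.array(p)-.08*d,vel=.25); st('rel')
    robot.goto(*down(-.6,.38,.34)); st('away'); snap('end')
except Exception as x: print(repr(x))
f=np.load("scene_end.npy",allow_pickle=True).item()["image"]; g=np.load("top_end.npy",allow_pickle=True).item()["image"]
cv2.imwrite("pics/end.png",cv2.resize(np.hstack([f[130:330,210:470],g[120:320,220:480]]),(800,308),interpolation=2)[...,::-1])
E
```

```text
7 t55.53 [ 0.4323 -0.4233  0.1076] op0.178 gf35.8 wf [-5.1 -1.1 -1.9]
-3 t55.92 [ 0.4386 -0.425   0.0941] op0.178 gf47.0 wf [-20.5   9.1  33.7]
rel t56.77 [ 0.4203 -0.4201  0.1681] op0.497 gf0.0 wf [-0.7 -0.4  0.1]
away t59.81 [ 0.3136 -0.2146  0.3399] op0.499 gf0.0 wf [ 0.5 -0.3  0.2]
```

View pics/end.png

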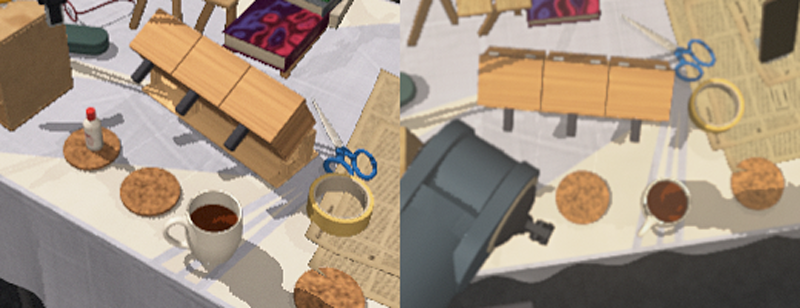

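All three lids lie flush, the bottle stands upright on the left coaster (93,148), and the mug, tape and case are where they were. Handing in.

```bash
python3 -c "
from plant import robot
print(robot.close_job())"
```

```text
the job is handed in; nothing more can be done
None
```

The varnish bottle was in the right tub and now stands upright on the leftmost cork coaster; both ink bottles are still in their tubs, all three lids are closed, the mug, case and tape look untouched in the final pictures, and I handed the job in at about 60 s.

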